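# Dress three display pedestals so that the lids stand level

### The arm

A 6-joint arm with a two-finger parallel gripper is mounted at the origin on a cart in front of the work surface, level with it; the furniture and walls round the work are solid. World frame = base frame: x ahead of the robot, y to its left, z up, the work surface at z = 0. Lengths are in m, angles in rad, forces in N, time in s.
With the tool pointing down it reaches from about 0.25 to 0.775 m from the base axis. Payload 4 kg.
Tool frame: the origin (TCP) lies midway between the tips of the shut fingers; the grasp point (between the pads) lies 19 mm behind it; z points along the fingers, y is the direction in which the jaws open and shut (so a half turn about z gives the same grasp; the last joint's range is limited). The gripper opens to 94 mm and grips with 3 to 60 N. Pads are 16 mm wide; open, the fingers measure 119 mm over their backs; the gripper's body (75 mm by 177 mm) begins 78 mm behind the grasp point.
Start: joints at [-1.249, 0.087, 1.371, -0, 1.684, -0.103], TCP at [0.227, -0.501, 0.184] pointing down, gripper open.
Joint ranges: [-3.1, 3.1], [-0.76, 2.03], [0.27, 2.55], [-1.08, 4.22], [0.17, 2.65], [-2.57, 2.57]. Speed limits (rad/s): [2.79, 2.79, 3.14, 3.14, 3.14, 3.14].

### API

Orientations are given as [roll, pitch, yaw] about the fixed x, y, z axes, in that order (R = Rz(yaw) Ry(pitch) Rx(roll)).
In Python, from bench import robot gives the robot as it stands.
- The arm moves only by the tool drive_tool, never from a script. Its argument "series" is a list that holds one entry, the list of rows, each a list of 7 numbers: the turn, a rotation vector about the tool's x, y, z in rad, then the shift along the tool's x, y, z in cm, then the opening in per cent of the stroke, from 0 (shut) to 100 (fully open). In form: [[[rx, ry, rz, tx, ty, tz, fingers], ...]]. A call has 1 to 20 rows; each row is the pose to reach, as a shift and turn from the pose measured when the call began, along the tool's axes at that moment; what a row does not reach only later rows make up. A row lasts 1/10 s, in which the tool goes at most 50 mm and 8.59 degrees, less where a joint would pass 70% of its speed; a pose out of reach is approached as far as the arm can. A call with a gripper value outside its range is refused whole. The fingers move at their own pace and stop on an object; the grip force is fixed at half the most. Time passes only in rows, so rows that repeat a pose let the fingers close. It gives the time, the measured TCP pose, the force and the opening at its end, in the units of the state.
- robot.get_obs(): the state, without advancing time (a new reading comes with each control period).
- robot.snapshot(name): name is "scene" or "top"; returns a dict with "img" (480x640x3 uint8, blue, green, red), "depth" (480x640 float32, m along the optical axis (not along the pixel's ray), 0 where there is no reading), "vertical_fov" (degrees; the focal length in pixels is half the picture's height over the tangent of half this angle, whatever the lens; pixels are square), "cx", "cy" (the principal point, pixels), "dist_coeffs" ([k1, k2, p1, p2, k3] as OpenCV has them; the pictures are not rectified), "rvec" (rotation vector, rad) and "tvec" (3), from world to camera coordinates, as OpenCV has them. Camera axes: x right, y down, z forward; pixel columns grow to the right and rows downward; lengths in m; the calibration is good to about 2 mm. A picture is of the moment at which its call begins.
- robot.close_job(): hands the job in, once; it reports no verdict.
The state is a dict: "time": time; "joint_positions": joint angles; "qvel": joint speeds; "joint_torque": joint torques, N m; "tool_pos": TCP position; "ee_rot": TCP orientation; "wrist_force": force on the tool from outside, world axes, zero at the start; "wrist_torque": the same for the moment, N m; "width": finger opening in m.
Only numpy, scipy, OpenCV 4.12 (cv2) and the standard library are available. Lean on these libraries where they do the work, as an engineer would, in place of code of your own. Each camera call takes 0.05 s, during which the arm holds its last target.

### The job

On the old table in front of you, put the three glass containers that have black lids or caps (bottle, taller jar, squat jar) on the three round wooden pedestals, one on each, so that their tops all end up level: the tallest container on the lowest pedestal, the middle one on the middle one, the shortest on the tallest. Set each one down gently, upright and in the middle of its pedestal, and leave the open candle and the small carton where they are.

Things in the scene. Friction and masses are not known exactly. Their poses are not given: they have to be found in the camera images.
- pedestal_low_top (a point): the lowest of three turned round pedestals of pale wood, heavy, does not move: 20 mm high, flat round top 96 mm across. This point: centre of its top face, z axis up. It is a plain thick disc.
- pedestal_mid_top (a point): the middle-height one of three turned round pedestals of pale wood, heavy, does not move: 67 mm high, flat round top 84 mm across. This point: centre of its top face, z axis up. Slightly waisted stem.
- pedestal_tall_top (a point): the tallest of three turned round pedestals of pale wood, heavy, does not move: 99 mm high, flat round top 76 mm across. This point: centre of its top face, z axis up. Slightly waisted stem.
- bottle_center (a point): brown glass bottle with a small black cap, 120 mm high, straight round body 48 mm across up to about 80 mm, then a shoulder and a cap about 21 mm across; about 0.17 kg; starts upright on the table. This point: on its axis, half-way up (60 mm above its foot), z axis up.
- tall_jar_center (a point): pale candle in a round glass jar closed with a flat black lid, 73 mm high with the lid; glass 62 mm across, lid 65 mm across from 62 mm up; about 0.2 kg; starts upright on the table. This point: on its axis, half-way up (36.5 mm above its foot), z axis up.
- squat_jar_center (a point): squat pale round glass jar closed with a flat black lid, 41 mm high with the lid; glass 56 mm across, lid 59 mm across from 30 mm up; about 0.09 kg; starts upright on the table. This point: on its axis, half-way up (20.5 mm above its foot), z axis up.
- open_candle_center (a point): pale candle in a round glass WITHOUT a lid (wax and wick to be seen from above), 60 mm across, 60 mm high; stands loose among the lidded ones and is to be left alone. This point: half-way up on its axis.
- soap_carton_center (a point): small brown carton, 45 x 63 x 26 mm, lying loose in the low dark wooden tray (rims 28 mm high, fixed) at the front of the table; to be left alone. This point: its centre.
- card_spinner: tall square wooden card tower on a round foot at the right back of the table, fixed, an obstacle only: keep arm and gripper out of it. It fills the table within 180 mm of this point to a height of 0.46 m; one corner points to the robot, one to the left. This point: centre of its foot, on the table.

How it is judged:
At the end, for the whole second after the job is handed in: The bottle stands on the low pedestal, the taller jar on the middle one and the squat jar on the tall one, each within 15 mm of the pedestal's centre, standing on it (height within 5 mm), upright within 0.1 rad; open candle and carton are within 20 mm of where they were (horizontal distance between bottle_center and pedestal_low_top below 0.015 m and z of bottle_center in the frame of pedestal_low_top between 0.055 and 0.065 m and angle between each of bottle_center, tall_jar_center, squat_jar_center's own z axis and vertical below 0.1 rad and horizontal distance between tall_jar_center and pedestal_mid_top below 0.015 m and z of tall_jar_center in the frame of pedestal_mid_top between 0.0315 and 0.0415 m and horizontal distance between squat_jar_center and pedestal_tall_top below 0.015 m and z of squat_jar_center in the frame of pedestal_tall_top between 0.0155 and 0.0255 m and distance of each of open_candle_center, soap_carton_center from where it was at the start of the episode below 0.02 m); the robot touches nothing.
It fails at once if a container is pressed or dashed onto its pedestal (over 50 N) (contact force between bottle and pedestal_low above 50 N or contact force between tall_jar and pedestal_mid above 50 N or contact force between squat_jar and pedestal_tall above 50 N).
It fails at once if a container is let fall (moves faster than 0.5 m/s with no finger on it: a drop of more than about 13 mm) ((contact force between the fingers and bottle below 0.05 N and linear speed of bottle above 0.5 m/s) or (contact force between the fingers and tall_jar below 0.05 N and linear speed of tall_jar above 0.5 m/s) or (contact force between the fingers and squat_jar below 0.05 N and linear speed of squat_jar above 0.5 m/s)).
It fails at once if the open candle is pushed more than 30 mm or knocked over (distance of open_candle_center from where it was at the start of the episode above 0.03 m or angle between open_candle_center's own z axis and vertical above 0.35 rad).
It fails at once if the soap carton is pushed more than 30 mm or knocked over (distance of soap_carton_center from where it was at the start of the episode above 0.03 m or angle between soap_carton_center's own z axis and vertical above 0.35 rad).
It also fails if it takes over 96 s, if anything falls off the work surface, if the arm or the gripper's body presses on something with over 40 N, if the wrist force passes 120 N, or if a joint passes its speed limit or range.

## Working session

There is one attempt and no reset: what is moved stays moved. The work goes in short steps, Python scripts to look and compute and a tool call to move; the robot and the scene stay as the last step left them, time stands still between calls to the robot, and variables do not carry over. Pictures are saved under pics/ and viewed, and the job is handed in when it is done.

Besides the shell and the picture viewer there is one more tool, called after "Request:" as name(argument=value, ...), one argument or row to a line, values as JSON. drive_tool: Moves the arm, as the interface text tells. Its arguments: {"type":"object","properties":{"series":{"type":"array","items":{"type":"array","items":{"type":"array","items":{"type":"number"}}}}},"required":["series"]}

```bash
ls; mkdir -p pics; cat > look.py <<'E'
import cv2,numpy as np,sys
from bench import robot
def snap(n,tag):
    s=robot.snapshot(n); cv2.imwrite(f'pics/{tag}.png',s['img']); np.savez(f'/tmp/{tag}.npz',**s); return s
E
python3 - <<'E'
from look import *
for n in('scene','top'):
    s=snap(n,n+'0'); print(n,s['vertical_fov'],s['cx'],s['cy'],s['dist_coeffs'],s['rvec'],s['tvec'])
print(robot.get_obs())
E
```

```text
pics
scene 48.75333224313254 318.9950829067248 236.02978252030724 [-0.08880183  0.          0.          0.          0.        ] [ 1.94260012 -0.4305798   0.29283794] [-0.49463494  0.14210469  1.12917477]
top 55.92365865926993 319.4791176399205 233.03777090424083 [-0.07940711  0.          0.          0.          0.        ] [ 2.15726804 -2.14870369  0.14714376] [-0.05784559  0.52388811  0.94858505]
{'time': 0.1, 'joint_positions': array([-1.24911246e+00,  8.79120042e-02,  1.37204451e+00, -2.42281353e-05,
        1.68359078e+00, -1.03111250e-01]), 'qvel': array([ 0.00030347, -0.00195384, -0.00554155,  0.0007826 ,  0.00070869,
       -0.00058128]), 'joint_torque': array([ 1.69767318e-03, -3.41253948e+01, -3.03299832e+01,  7.20144762e-02,
        3.04495264e-02, -8.41799420e-05]), 'tool_pos': array([ 0.22649306, -0.50063786,  0.18313409]), 'ee_rot': array([-3.13964591e+00, -1.77237003e-04,  4.24792237e-01]), 'wrist_force': array([-0.56707657,  0.33921794, -0.70219205]), 'wrist_torque': array([-0.08370245, -0.00103066, -0.02542536]), 'width': 0.0939660292457802}
```

View pics/scene0.png

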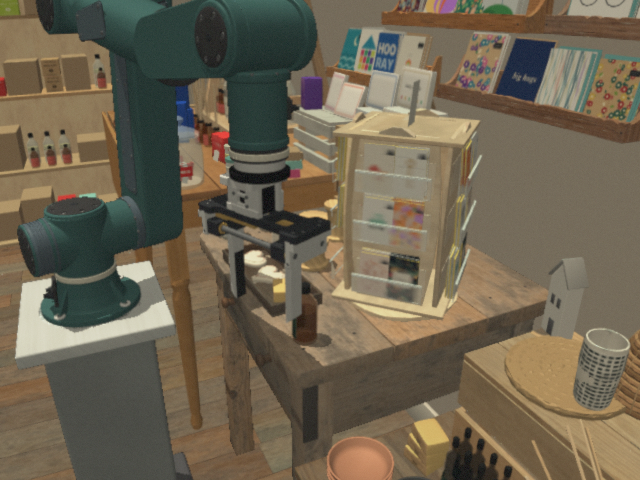

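View pics/top0.png

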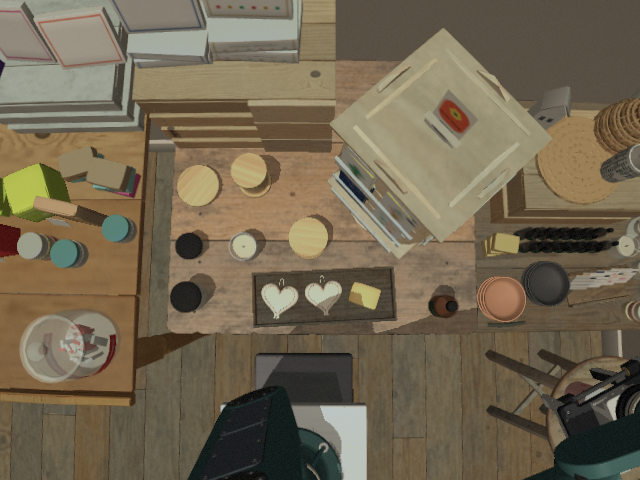

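The top view shows pedestals at about (198,185), (249,171) and (308,237), and black lids at (188,245) and (185,296). The open candle is at (243,246), the bottle at (443,306) and the carton at (364,296). Next I measure them.

```bash
cat >> look.py <<'E'
def cal(s):
    f=240/np.tan(np.radians(float(s['vertical_fov']))/2)
    K=np.array([[f,0,float(s['cx'])],[0,f,float(s['cy'])],[0,0,1]])
    R=cv2.Rodrigues(np.array(s['rvec'],float))[0]
    return K,np.array(s['dist_coeffs'],float),R,np.array(s['tvec'],float).ravel()
def ray(s,uv,z):
    K,d,R,t=cal(s)
    p=cv2.undistortPoints(np.array(uv,float).reshape(-1,1,2),K,d).reshape(-1,2)
    D=np.c_[p,np.ones(len(p))]@R; C=-R.T@t
    return C+D*((z-C[2])/D[:,2])[:,None]
def cloud(s):
    K,d,R,t=cal(s); h,w=s['depth'].shape
    u,v=np.meshgrid(np.arange(w),np.arange(h))
    p=cv2.undistortPoints(np.stack([u,v],-1).reshape(-1,1,2).astype(float),K,d).reshape(-1,2)
    z=s['depth'].reshape(-1,1)
    return ((np.c_[p,np.ones(len(p))]*z-t)@R).reshape(h,w,3)
def proj(s,P):
    K,d,R,t=cal(s)
    return cv2.projectPoints(np.array(P,float).reshape(-1,3),R,t,K,d)[0].reshape(-1,2)
E
cat > meas.py <<'E'
from look import *
def meas(s,seeds,r=32):
    W=cloud(s)
    for n,(u,v) in seeds.items():
        z0=np.median(W[v-3:v+4,u-3:u+4,2])
        m=np.zeros(W.shape[:2],np.uint8)
        y0,x0=v-r,u-r
        sub=W[y0:v+r,x0:u+r]
        m[y0:v+r,x0:u+r]=(abs(sub[...,2]-z0)<.008)&(s['depth'][y0:v+r,x0:u+r]>0)
        k,lab,st,_=cv2.connectedComponentsWithStats(m)
        l=lab[v,u]; mm=(lab==l).astype(np.uint8)
        c=cv2.findContours(mm,cv2.RETR_EXTERNAL,cv2.CHAIN_APPROX_NONE)[0][0].reshape(-1,2)
        g=ray(s,c,z0)
        (cx,cy),rad=cv2.minEnclosingCircle(g[:,:2].astype(np.float32))
        A=np.c_[2*g[:,:2],np.ones(len(g))];q=np.linalg.lstsq(A,(g[:,:2]**2).sum(1),rcond=None)[0]
        print(n,'z %.4f'%z0,'mec',round(cx,4),round(cy,4),'d %.4f'%(2*rad),'fit',q[:2].round(4),'d %.4f'%(2*np.sqrt(q[2]+q[0]**2+q[1]**2)))
E
python3 - <<'E'
from meas import *
s=dict(np.load('/tmp/top0.npz'))
meas(s,dict(pA=(198,185),pB=(249,171),pC=(308,237),j1=(188,245),j2=(185,296),candle=(243,246),carton=(364,296)))
meas(s,dict(bottle=(446,300)),15)
W=cloud(s)
for p in [(446,300),(440,300),(449,298),(443,306),(440,310),(220,210),(400,265),(290,190)]: print(p,W[p[1],p[0]].round(4))
im=cv2.resize(s['img'][130:340,150:480],None,fx=2.4,fy=2.4,interpolation=cv2.INTER_CUBIC);cv2.imwrite('pics/z1.png',im)
E
```

```text
pA z 0.0197 mec 0.633 0.2196 d 0.0988 fit [0.6337 0.2195] d 0.0953
pB z 0.0990 mec 0.6459 0.0926 d 0.0779 fit [0.6462 0.0927] d 0.0750
pC z 0.0671 mec 0.5111 -0.031 d 0.0842 fit [ 0.5111 -0.0311] d 0.0817
j1 z 0.0413 mec 0.495 0.2284 d 0.0614 fit [0.4946 0.2284] d 0.0573
j2 z 0.0725 mec 0.3855 0.2219 d 0.0665 fit [0.3854 0.2216] d 0.0640
candle z 0.0430 mec 0.4935 0.1106 d 0.0537 fit [0.4938 0.1104] d 0.0506
carton z 0.0309 mec 0.3912 -0.1519 d 0.0726 fit [ 0.3913 -0.1521] d 0.0593
bottle z 0.0936 mec 0.368 -0.3156 d 0.0423 fit [ 0.3687 -0.3163] d 0.0331
(446, 300) [ 0.3806 -0.3114  0.0965]
(440, 300) [ 0.3805 -0.3031  0.0814]
(449, 298) [ 0.3846 -0.3191  0.0913]
(443, 306) [ 0.3686 -0.3052  0.0955]
(440, 310) [ 0.3604 -0.3007  0.0886]
(220, 210) [ 5.810e-01  1.711e-01 -2.000e-04]
(400, 265) [ 4.574e-01 -2.366e-01 -3.000e-04]
(290, 190) [0.6274 0.0118 0.002 ]
```

```bash
python3 - <<'E'
from look import *
s=dict(np.load('/tmp/top0.npz'))
im=cv2.resize(s['img'][280:330,410:475],None,fx=8,fy=8,interpolation=cv2.INTER_CUBIC);cv2.imwrite('pics/z2.png',im)
E
```

```text
(no output)
```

View pics/z1.png

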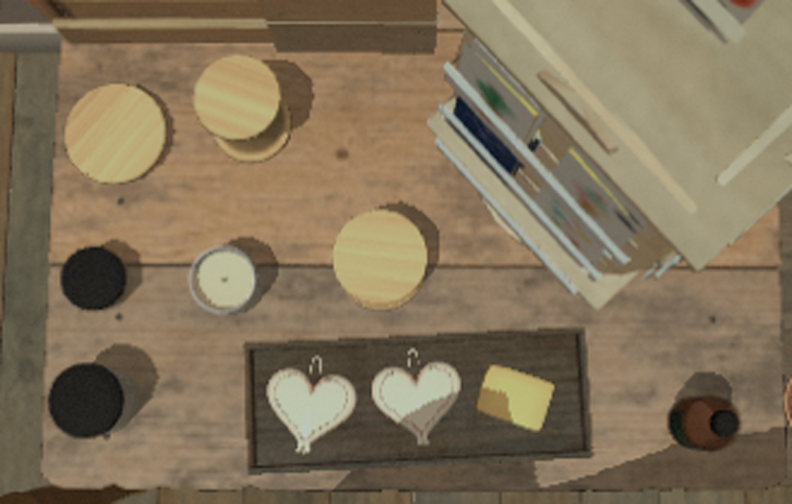

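View pics/z2.png

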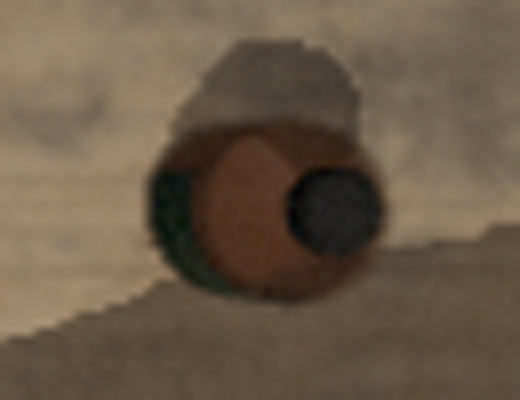

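```bash
python3 - <<'E'
from look import *
s=dict(np.load('/tmp/top0.npz')); W=cloud(s)
print('cap',ray(s,[[451.6,305.8]],.12))
# spinner corners
for p in [(334,125),(447,31),(548,135),(440,240),(440,235),(342,158),(405,255),(455,115)]: print(p,W[p[1],p[0]].round(3), ray(s,[p],.46)[0].round(3))
# max height map over table area
for x in np.arange(.3,.9,.05):
    print('%.2f'%x,end=' ')
    for y in np.arange(.35,-.45,-.05):
        m=(abs(W[...,0]-x)<.025)&(abs(W[...,1]-y)<.025)&(s['depth']>0)
        print('%5.2f'%W[m][:,2].max() if m.any() else '  -- ',end=' ')
    print()
E
```

```text
cap [[ 0.36958139 -0.31556818  0.12      ]]
(334, 125) [ 0.64  -0.076  0.373] [ 0.606 -0.073  0.46 ]
(447, 31) [ 0.392 -0.054  1.01 ] [ 0.741 -0.225  0.46 ]
(548, 135) [ 0.628 -0.398  0.374] [ 0.597 -0.352  0.46 ]
(440, 240) [ 0.469 -0.227  0.372] [ 0.459 -0.204  0.46 ]
(440, 235) [ 0.476 -0.227  0.373] [ 0.465 -0.204  0.46 ]
(342, 158) [ 0.609 -0.091  0.307] [ 0.562 -0.083  0.46 ]
(405, 255) [ 0.48  -0.249 -0.002] [ 0.44 -0.16  0.46]
(455, 115) [ 0.636 -0.24   0.425] [ 0.621 -0.229  0.46 ]
0.30  0.28  0.11  0.00  0.00  0.01  0.03  0.03  0.00  0.01  0.00  0.00  0.00  0.00  0.01  0.00  0.00 
0.35  0.28  0.11  0.08  0.08  0.01  0.03  0.03  0.03  0.03  0.03  0.04  0.03  0.01  0.12  0.12  0.01 
0.40  0.11  0.11  0.08  0.08  0.01  0.03  0.02  0.02  0.02  0.03  0.04  0.04  0.01  0.12  0.09  0.01 
0.45  0.11  0.12  0.04  0.04  0.06  0.06  0.03  0.07  0.07  0.03  0.03  0.37  0.37  0.01  0.01  0.00 
0.50  0.22  0.16  0.04  0.05  0.06  0.06  0.00  0.07  0.07  0.01  0.37  0.38  0.38  0.37  0.01  0.01 
0.55  0.25  0.17  0.00  0.00  0.01  0.01  0.00  0.07  0.07  0.35  0.39  0.38  0.38  0.39  0.38  0.01 
0.60  0.20  0.20  0.02  0.03  0.02  0.10  0.10  0.00  0.01  0.38  0.39  0.38  0.46  0.38  0.38  0.38 
0.65  0.20  0.19  0.03  0.03  0.10  0.10  0.10  0.01  0.37  0.38  0.38  0.46  0.46  0.38  0.38  0.38 
0.70  0.12  0.12  0.02  0.02  0.01  0.10  0.27  0.27  0.27  0.38  0.39  0.39  0.38  0.39  0.39   --  
0.75  0.27  0.27  0.27  0.27  0.27  0.27  0.27  0.27  0.27  0.27  0.38  0.38  0.38  0.38   --    --  
0.80  0.37  0.36  0.34  0.32  0.34  0.34  0.34  0.34  0.27  0.27   --   0.37  0.38   --    --    --  
0.85  0.38  0.38  0.40  0.39  0.39  0.39  0.39  0.39  0.27  0.27  0.00   --    --    --    --    --  
0.90  0.27  0.27   --    --   0.32   --    --   0.32  0.27  0.27  0.01  0.00  0.00   --    --    --
```

```bash
python3 - <<'E'
from look import *
s=dict(np.load('/tmp/top0.npz')); W=cloud(s)[s['depth']>0]
for n,c,h in(('A',(.633,.2195),.12),('B',(.646,.0927),.17),('C',(.511,-.031),.14),('j1',(.495,.228),.08),('j2',(.385,.222),.08),('bot',(.369,-.315),.1)):
    P=W[(W[:,2]>h)]; d=P[:,:2]-c; r=np.hypot(*d.T); a=np.degrees(np.arctan2(d[:,1],d[:,0]))
    print(n,end=': ')
    for k in range(-180,180,20):
        m=(a>=k)&(a<k+20)&(r>.04 if n=='bot' else r>0)&(r<.25)
        if m.any(): i=r[m].argmin(); print(k,'%.3f z%.2f'%(r[m][i],P[m][i][2]),end=' | ')
    print()
m=(W[:,2]>.2)&(W[:,1]>-.05)&(W[:,1]<.25)&(W[:,0]>.6)
for y in np.arange(-.05,.3,.05):
    q=W[m&(abs(W[:,1]-y)<.02)]; print(round(y,2),q[:,0].min().round(3) if len(q) else None)
E
```

```text
A: -80 0.171 z0.13 | -60 0.123 z0.17 | -40 0.100 z0.14 | -20 0.094 z0.14 | 0 0.094 z0.24 | 20 0.099 z0.25 | 40 0.133 z0.25 | 60 0.177 z0.14 | 80 0.091 z0.17 | 100 0.096 z0.17 | 120 0.141 z0.13 | 140 0.147 z0.15 | 
B: -120 0.174 z0.20 | -100 0.163 z0.37 | -80 0.143 z0.20 | -60 0.094 z0.23 | -40 0.075 z0.26 | -20 0.075 z0.26 | 0 0.081 z0.22 | 20 0.086 z0.19 | 40 0.107 z0.21 | 60 0.163 z0.23 | 80 0.218 z0.18 | 100 0.228 z0.18 | 
C: -120 0.165 z0.30 | -100 0.120 z0.20 | -80 0.104 z0.30 | -60 0.101 z0.20 | -40 0.103 z0.20 | -20 0.131 z0.37 | 0 0.206 z0.19 | 20 0.219 z0.15 | 
j1: -60 0.166 z0.10 | -40 0.167 z0.10 | -20 0.231 z0.24 | 0 0.231 z0.23 | 20 0.132 z0.10 | 40 0.097 z0.10 | 60 0.086 z0.16 | 80 0.084 z0.11 | 100 0.086 z0.09 | 120 0.098 z0.11 | 140 0.129 z0.10 | 160 0.244 z0.10 | 
j2: -160 0.222 z0.15 | -140 0.232 z0.17 | 20 0.141 z0.10 | 40 0.105 z0.11 | 60 0.090 z0.11 | 80 0.088 z0.11 | 100 0.091 z0.10 | 120 0.103 z0.10 | 140 0.139 z0.10 | 
bot: -180 0.134 z0.57 | -160 0.135 z0.58 | -140 0.145 z0.52 | -120 0.206 z0.39 | -20 0.165 z0.31 | 0 0.132 z0.30 | 20 0.130 z0.37 | 40 0.130 z0.37 | 160 0.143 z0.52 | 
-0.05 0.717
0.0 0.717
0.05 0.716
0.1 0.726
0.15 0.726
0.2 0.726
0.25 0.726
```

```bash
python3 - <<'E'
from look import *
s=dict(np.load('/tmp/top0.npz')); W=cloud(s)[s['depth']>0]
for n,c,h in(('A',(.633,.2195),.135),('Ash',(.628,.216),.135),('B',(.646,.0927),.18),('C',(.511,-.031),.16),('j1',(.495,.228),.09),('j2',(.385,.222),.1),('bot',(.369,-.315),.11)):
    d=W[W[:,2]>h][:,:2]-c; r=np.hypot(*d.T); d=d[(r<.25)&(r>.045)]
    o=[]
    for a in range(0,180,10):
        u=np.array([np.cos(np.radians(a)),np.sin(np.radians(a))]);p=abs(d@u)-.0885;q=abs(d@[-u[1],u[0]])-.0375
        o.append((a,int(1000*np.where((p>0)&(q>0),np.hypot(p,q),np.maximum(p,q)).min())))
    print(n,o)
E
```

```text
A [(0, 4), (10, 0), (20, -1), (30, 0), (40, 1), (50, 7), (60, 5), (70, -4), (80, 0), (90, 2), (100, 1), (110, -2), (120, -1), (130, 4), (140, 2), (150, 0), (160, -1), (170, 0)]
Ash [(0, 9), (10, 5), (20, 3), (30, 3), (40, 7), (50, 12), (60, 4), (70, 0), (80, 3), (90, 5), (100, 3), (110, -1), (120, 2), (130, 9), (140, 7), (150, 3), (160, 2), (170, 5)]
B [(0, -15), (10, -11), (20, -11), (30, -10), (40, -7), (50, -3), (60, 4), (70, 15), (80, 29), (90, 32), (100, 18), (110, 5), (120, -3), (130, -10), (140, -14), (150, -15), (160, -13), (170, -14)]
C [(0, 14), (10, 26), (20, 40), (30, 52), (40, 62), (50, 51), (60, 38), (70, 26), (80, 17), (90, 10), (100, 6), (110, 5), (120, 6), (130, 11), (140, 8), (150, 5), (160, 5), (170, 8)]
j1 [(0, 44), (10, 31), (20, 18), (30, 7), (40, 0), (50, -4), (60, -7), (70, -9), (80, -8), (90, -5), (100, -8), (110, -9), (120, -8), (130, -5), (140, -1), (150, 5), (160, 17), (170, 30)]
j2 [(0, 50), (10, 37), (20, 24), (30, 13), (40, 3), (50, -1), (60, -3), (70, -3), (80, -3), (90, 0), (100, -3), (110, -2), (120, -4), (130, -1), (140, 4), (150, 13), (160, 24), (170, 38)]
bot [(0, 36), (10, 34), (20, 33), (30, 38), (40, 35), (50, 35), (60, 33), (70, 35), (80, 45), (90, 60), (100, 73), (110, 83), (120, 83), (130, 69), (140, 56), (150, 47), (160, 42), (170, 37)]
```

```bash
cat > rel.py <<'E'
import numpy as np,sys
from scipy.spatial.transform import Rotation as R
from bench import robot
def rel(*wps):
    o=robot.get_obs(); p=o['tool_pos'];R0=R.from_euler('xyz',o['ee_rot'])
    print('t %.2f'%o['time'],'pos',p.round(4),'rpy',o['ee_rot'].round(3),'F',o['wrist_force'].round(1),'w %.4f'%o['width'],'q',o['joint_positions'].round(2))
    for w in wps:
        d=R0.inv().apply(np.array(w[:3])-p)*100
        rv=(R0.inv()*R.from_euler('xyz',[np.pi,0,w[3]])).as_rotvec()
        print(w,'->',rv.round(3),d.round(2))
E
python3 -c "
from rel import *
rel((.369,-.3155,.2,1.472))"
```

```text
t 0.10 pos [ 0.2265 -0.5006  0.1831] rpy [-3.14  -0.     0.425] F [-0.6  0.3 -0.7] w 0.0940 q [-1.25  0.09  1.37 -0.    1.68 -0.1 ]
(0.369, -0.3155, 0.2, 1.472) -> [-2.000e-03 -1.000e-03 -1.047e+00] [ 20.61 -11.    -1.66]
```

Request:
drive_tool(
  series=[
    [[0,0,-0.35,7,-3.5,-1.6,100],[0,0,-0.7,14,-7,-1.6,100],[0,0,-1.047,20.61,-11.0,-1.66,100],[-0.002,-0.001,-1.047,20.61,-11.0,-1.66,100],[-0.002,-0.001,-1.047,20.61,-11.0,-1.66,100],[-0.002,-0.001,-1.047,20.61,-11.0,-1.66,100],[-0.002,-0.001,-1.047,20.61,-11.0,-1.66,100],[-0.002,-0.001,-1.047,20.61,-11.0,-1.66,100],[-0.002,-0.001,-1.047,20.61,-11.0,-1.66,100],[-0.002,-0.001,-1.047,20.61,-11.0,-1.66,100],[-0.002,-0.001,-1.047,20.61,-11.0,-1.66,100],[-0.002,-0.001,-1.047,20.61,-11.0,-1.66,100]],
  ],
)

```text
time: 1.3
tool_pos: [0.3688, -0.3157, 0.1999]
ee_rot: [3.141, -0.0, 1.47]
wrist_force: [0.7, -0.1, 0.6]
width: 0.0939
```

```bash
python3 -c "
from rel import *
rel((.369,-.3155,.036,1.472))
from look import *
snap('scene','scene1');snap('top','top1')"
```

```text
t 1.30 pos [ 0.3688 -0.3157  0.1999] rpy [ 3.141 -0.     1.47 ] F [ 0.7 -0.1  0.6] w 0.0939 q [-0.83 -0.06  1.49  0.    1.71 -0.72]
(0.369, -0.3155, 0.036, 1.472) -> [ 0.    -0.    -0.002] [2.000e-02 1.000e-02 1.639e+01]
```

View pics/scene1.png

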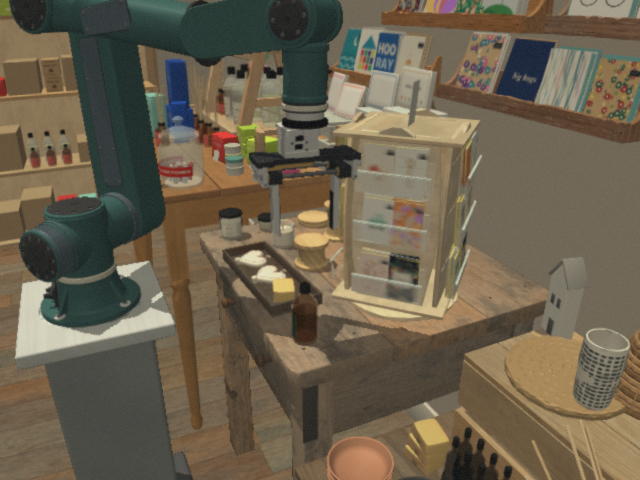

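View pics/top1.png

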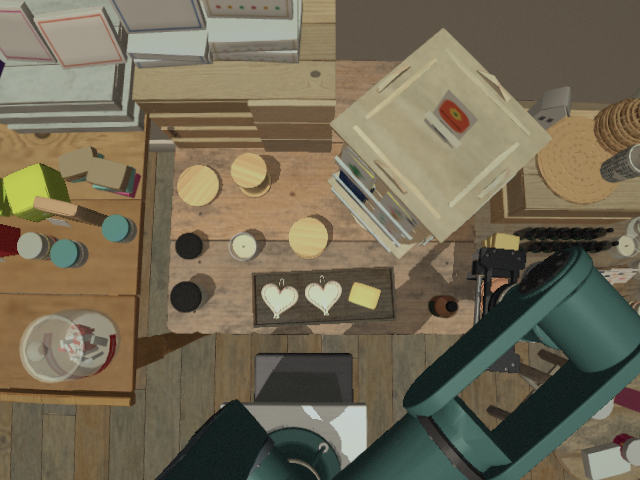

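```bash
python3 - <<'E'
from look import *
for n in('scene1','top1'):
    s=dict(np.load(f'/tmp/{n}.npz')); K,d,R,t=cal(s); print(-R.T@t, proj(s,[[.369,-.3155,.2],[.369,-.3155,.3],[.369,-.3155,.12],[.369,-.3155,0],[0,0,0],[.05,0,0]]).round(0).tolist())
E
```

```text
[ 0.0253502  -1.09615468  0.58111567] [[305.0, 243.0], [305.0, 189.0], [305.0, 283.0], [305.0, 338.0], [91.0, 301.0], [115.0, 297.0]]
[ 0.39246585 -0.05378954  1.01029486] [[465.0, 307.0], [485.0, 309.0], [452.0, 306.0], [436.0, 305.0], [293.0, 477.0], [293.0, 453.0]]
```

The TCP projects at (305,243) in the scene view, between the fingertips and straight above the bottle at (305,315), so the calibration agrees. Next I descend and grip.

Request:
drive_tool(
  series=[
    [[0,0,0,0,0,3,100],[0,0,0,0,0,6,100],[0,0,0,0,0,9,100],[0,0,0,0,0,12,100],[0,0,0,0,0,14,100],[0,0,0,0,0,15.5,100],[0,0,0,0,0,16.4,100],[0,0,0,0,0,16.4,100],[0,0,0,0,0,16.4,0],[0,0,0,0,0,16.4,0],[0,0,0,0,0,16.4,0],[0,0,0,0,0,16.4,0],[0,0,0,0,0,16.4,0],[0,0,0,0,0,16.4,0],[0,0,0,0,0,16.4,0]],
  ],
)

```text
time: 2.9
tool_pos: [0.3687, -0.3157, 0.0361]
ee_rot: [-3.142, 0.0, 1.471]
wrist_force: [-0.8, -1.8, 0.9]
width: 0.0474
```

```bash
python3 -c "
from rel import *
rel((.369,-.3155,.2,1.472),(.38,-.1,.2,1.9),(.42,.1,.2,2.2),(.48,.2,.2,2.443))
from look import *
s=snap('scene','scene2'); cv2.imwrite('pics/z3.png',cv2.resize(s['img'][150:380,180:460],None,fx=2.5,fy=2.5))"
```

```text
t 2.90 pos [ 0.3687 -0.3157  0.0361] rpy [-3.142  0.     1.471] F [-0.8 -1.8  0.9] w 0.0474 q [-0.82  0.02  1.74 -0.    1.38 -0.73]
(0.369, -0.3155, 0.2, 1.472) -> [-0.     0.    -0.001] [  0.02   0.03 -16.39]
(0.38, -0.1, 0.2, 1.9) -> [-0.     0.    -0.429] [ 21.57  -1.03 -16.39]
(0.42, 0.1, 0.2, 2.2) -> [-0.     0.    -0.729] [ 41.87   0.96 -16.4 ]
(0.48, 0.2, 0.2, 2.443) -> [-0.     0.    -0.972] [ 52.42   5.93 -16.4 ]
```

View pics/z3.png

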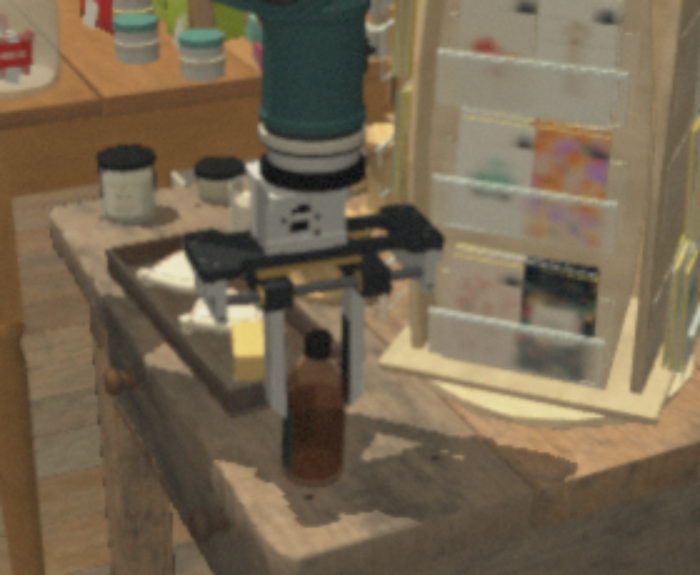

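The bottle is held at a width of 47.4 mm. Next I lift it and carry it around the spinner.

Request:
drive_tool(
  series=[
    [[0,0,0,0,0,-1,0],[0,0,0,0,0,-3,0],[0,0,0,0,0,-6,0],[0,0,0,0,0,-9,0],[0,0,0,0,0,-12,0],[0,0,0,0,0,-15,0],[0,0,0,1,0,-16.4,0],[0,0,-0.05,4,0,-16.4,0],[0,0,-0.12,7,0,-16.4,0],[0,0,-0.2,10,-0.3,-16.4,0],[0,0,-0.27,13,-0.6,-16.4,0],[0,0,-0.34,16,-0.8,-16.4,0],[0,0,-0.4,19,-1,-16.4,0],[0,0,-0.43,22,-1,-16.4,0],[0,0,-0.48,25,-0.7,-16.4,0],[0,0,-0.53,28,-0.5,-16.4,0],[0,0,-0.58,31,-0.2,-16.4,0],[0,0,-0.63,34,0.2,-16.4,0],[0,0,-0.68,37,0.5,-16.4,0],[0,0,-0.73,40,0.8,-16.4,0]],
  ],
)

```text
time: 4.95
tool_pos: [0.4157, 0.0834, 0.1993]
ee_rot: [-3.141, -0.001, 2.204]
wrist_force: [-0.2, 0.7, -1.4]
width: 0.0467
```

```bash
python3 -c "
from rel import *
rel((.48,.2,.2,2.443),(.6285,.2165,.2,2.443),(.6285,.2165,.057,2.443))"
```

```text
t 4.95 pos [0.4157 0.0834 0.1993] rpy [-3.141e+00 -1.000e-03  2.204e+00] F [-0.2  0.7 -1.4] w 0.0467 q [ 0.06 -0.2   1.61  0.    1.73 -0.57]
(0.48, 0.2, 0.2, 2.443) -> [-0.001 -0.001 -0.239] [ 5.6  12.08 -0.07]
(0.6285, 0.2165, 0.2, 2.443) -> [-0.001 -0.001 -0.239] [-1.85 25.03 -0.09]
(0.6285, 0.2165, 0.057, 2.443) -> [-0.001 -0.001 -0.239] [-1.87 25.05 14.21]
```

Request:
drive_tool(
  series=[
    [[0,0,-0.06,1.4,3,-0.1,0],[0,0,-0.12,2.8,6,-0.1,0],[0,0,-0.18,4.2,9,-0.1,0],[0,0,-0.24,4.4,12,-0.1,0],[0,0,-0.239,3,14.5,-0.1,0],[0,0,-0.239,1.5,17,-0.1,0],[0,0,-0.239,0,19.5,-0.1,0],[-0.001,-0.001,-0.239,-1,22,-0.1,0],[-0.001,-0.001,-0.239,-1.5,24,-0.1,0],[-0.001,-0.001,-0.239,-1.85,25.0,-0.1,0],[-0.001,-0.001,-0.239,-1.85,25.03,-0.1,0],[-0.001,-0.001,-0.239,-1.85,25.03,-0.1,0]],
  ],
)

```text
time: 6.15
tool_pos: [0.6275, 0.2168, 0.1991]
ee_rot: [-3.14, -0.002, 2.443]
wrist_force: [0.3, 0.2, -2.4]
width: 0.0468
```

```bash
python3 -c "
from rel import *
rel((.6285,.2165,.057,2.443))
from look import *
snap('scene','scene3');snap('top','top3')"
```

```text
t 6.15 pos [0.6275 0.2168 0.1991] rpy [-3.140e+00 -2.000e-03  2.443e+00] F [ 0.3  0.2 -2.4] w 0.0468 q [ 0.25  0.35  1.03  0.    1.76 -0.63]
(0.6285, 0.2165, 0.057, 2.443) -> [-0.002 -0.002  0.   ] [-0.12  0.06 14.21]
```

View pics/scene3.png

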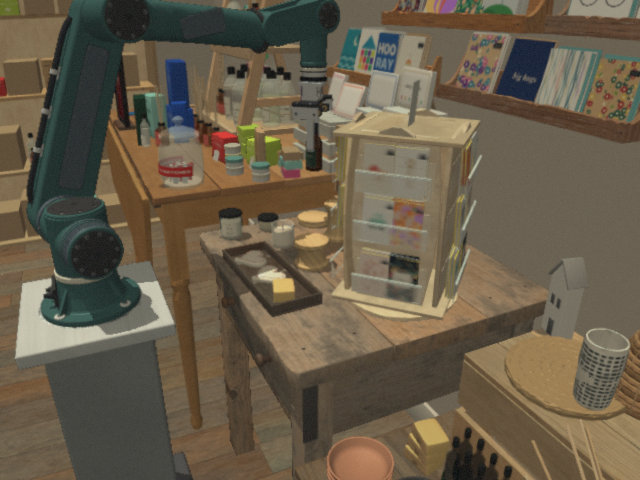

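View pics/top3.png

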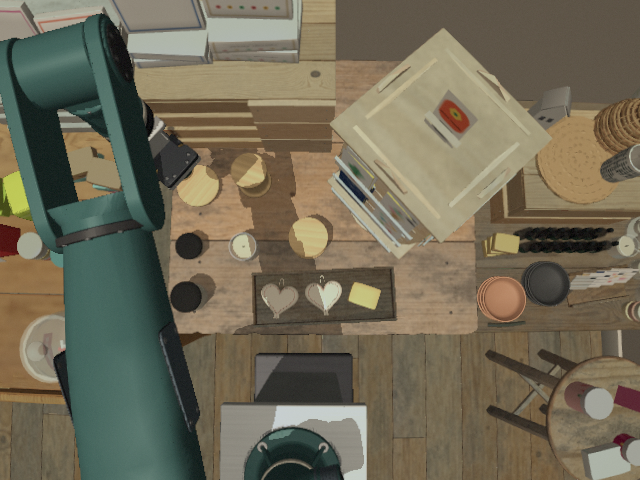

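The bottle (scene view, about (313,155)) hangs upright over the low pedestal. Next I lower it in two stages.

Request:
drive_tool(
  series=[
    [[0,0,0,-0.12,0.06,2,0],[0,0,0,-0.12,0.06,4,0],[0,0,0,-0.12,0.06,6,0],[0,0,0,-0.12,0.06,8,0],[-0.002,-0.002,0,-0.12,0.06,10,0],[-0.002,-0.002,0,-0.12,0.06,11.5,0],[-0.002,-0.002,0,-0.12,0.06,12.7,0],[-0.002,-0.002,0,-0.12,0.06,13.3,0],[-0.002,-0.002,0,-0.12,0.06,13.5,0],[-0.002,-0.002,0,-0.12,0.06,13.5,0]],
  ],
)

```text
time: 7.25
tool_pos: [0.6291, 0.2164, 0.0655]
ee_rot: [3.139, 0.002, 2.443]
wrist_force: [0.4, 0.3, -2.4]
width: 0.0474
```

```bash
python3 -c "
from rel import *
rel((.6285,.2165,.057,2.443))"
```

```text
t 7.25 pos [0.6291 0.2164 0.0655] rpy [3.139e+00 2.000e-03 2.443e+00] F [ 0.4  0.3 -2.4] w 0.0474 q [ 0.25  0.39  1.25 -0.    1.51 -0.63]
(0.6285, 0.2165, 0.057, 2.443) -> [ 0.002  0.002 -0.   ] [ 0.06 -0.03  0.85]
```

Request:
drive_tool(
  series=[
    [[0,0,0,0,0,0.2,0],[0,0,0,0,0,0.4,0],[0,0,0,0,0,0.6,0],[0,0,0,0,0,0.75,0],[0,0,0,0,0,0.85,0],[0,0,0,0,0,0.9,0],[0,0,0,0,0,0.9,0]],
  ],
)

```text
time: 7.95
tool_pos: [0.629, 0.2164, 0.0564]
ee_rot: [3.14, 0.002, 2.443]
wrist_force: [-0.2, 0.3, -1.8]
width: 0.047
```

Request:
drive_tool(
  series=[
    [[0,0,0,0,0,0.05,0],[0,0,0,0,0,0.05,0],[0,0,0,0,0,0.05,60],[0,0,0,0,0,0.05,75],[0,0,0,0,0,0.05,85],[0,0,0,0,0,0.05,85],[0,0,0,0,0,0.05,85],[0,0,0,0,0,-1,85],[0,0,0,0,0,-3,85],[0,0,0,0,0,-6,85],[0,0,0,0,0,-9,85],[0,0,0,0,0,-12,85],[0,0,0,0,0,-15,85],[0,0,0,0,0,-17,85],[0,0,0,0,0,-17,85]],
  ],
)

```text
time: 9.45
tool_pos: [0.6303, 0.2167, 0.2322]
ee_rot: [3.132, 0.007, 2.443]
wrist_force: [-0.7, -0.1, 1.3]
width: 0.0801
```

```bash
python3 -c "
from rel import *
rel((.45,.12,.225,1.57),(.3855,.2218,.2,1.57),(.3855,.2218,.15,1.57))
from look import *
s=snap('scene','scene4');snap('top','top4')
cv2.imwrite('pics/z4.png',cv2.resize(s['img'][120:300,200:420],None,fx=3,fy=3))"
```

```text
t 9.45 pos [0.6303 0.2167 0.2322] rpy [3.132 0.007 2.443] F [-0.7 -0.1  1.3] w 0.0801 q [ 0.25  0.34  0.97 -0.    1.81 -0.63]
(0.45, 0.12, 0.225, 1.57) -> [0.012 0.003 0.873] [  7.59 -19.01   0.48]
(0.3855, 0.2218, 0.2, 1.57) -> [0.012 0.003 0.873] [ 19.09 -15.39   2.93]
(0.3855, 0.2218, 0.15, 1.57) -> [0.012 0.003 0.873] [ 19.13 -15.44   7.93]
```

View pics/z4.png

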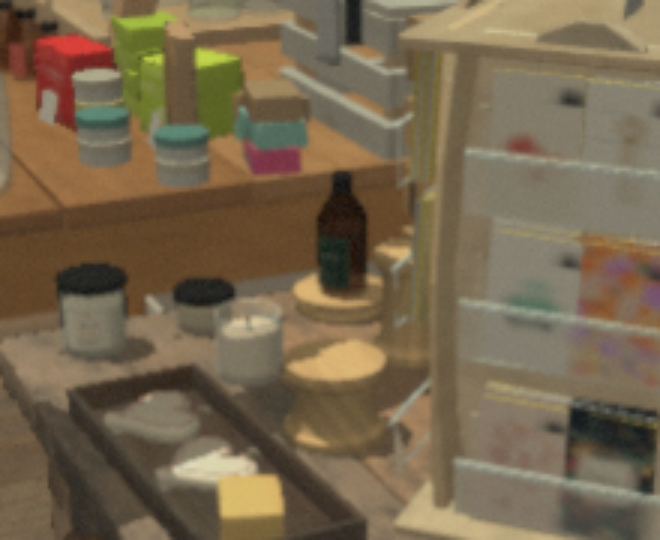

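View pics/top4.png

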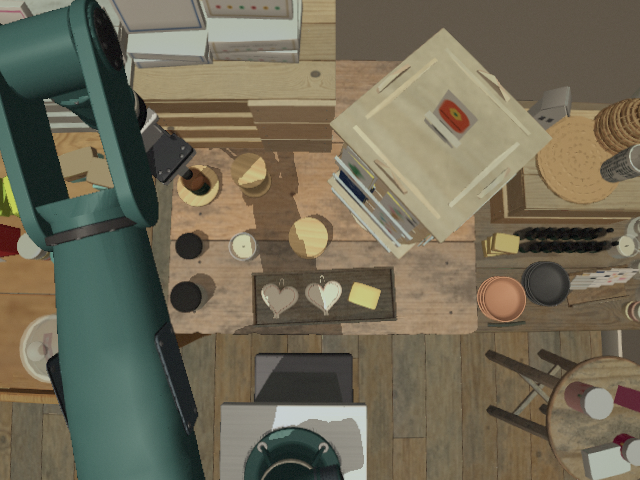

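The bottle stands upright on the low pedestal (z4 at about (342,290)). Next is the tall jar.

Request:
drive_tool(
  series=[
    [[0,0,0.1,2,-5,0.2,100],[0,0,0.2,4,-10,0.4,100],[0,0,0.3,6,-14,0.5,100],[0,0,0.45,9,-17,1,100],[0,0,0.6,13,-17,1.5,100],[0.01,0,0.75,16,-16.4,2.5,100],[0.012,0.003,0.873,19.09,-15.39,2.93,100],[0.012,0.003,0.873,19.09,-15.39,2.93,100],[0.012,0.003,0.873,19.09,-15.39,2.93,100],[0.012,0.003,0.873,19.09,-15.39,2.93,100],[0.012,0.003,0.873,19.09,-15.39,2.93,100],[0.012,0.003,0.873,19.09,-15.39,2.93,100]],
  ],
)

```text
time: 10.75
tool_pos: [0.3843, 0.2207, 0.1966]
ee_rot: [-3.134, 0.002, 1.569]
wrist_force: [1.1, -0.4, -0.8]
width: 0.0938
```

```bash
python3 -c "
from rel import *
rel((.3855,.2218,.1,1.571),(.3855,.2218,.016,1.571))
from look import *
from meas import meas
s=snap('scene','scene5');s=snap('top','top5')"
```

```text
t 10.75 pos [0.3843 0.2207 0.1966] rpy [-3.134e+00  2.000e-03  1.569e+00] F [ 1.1 -0.4 -0.8] w 0.0938 q [ 0.39 -0.15  1.58  0.    1.72  0.39]
(0.3855, 0.2218, 0.1, 1.571) -> [-0.008  0.002 -0.002] [0.13 0.2  9.66]
(0.3855, 0.2218, 0.016, 1.571) -> [-0.008  0.002 -0.002] [ 0.14  0.27 18.06]
```

View pics/scene5.png

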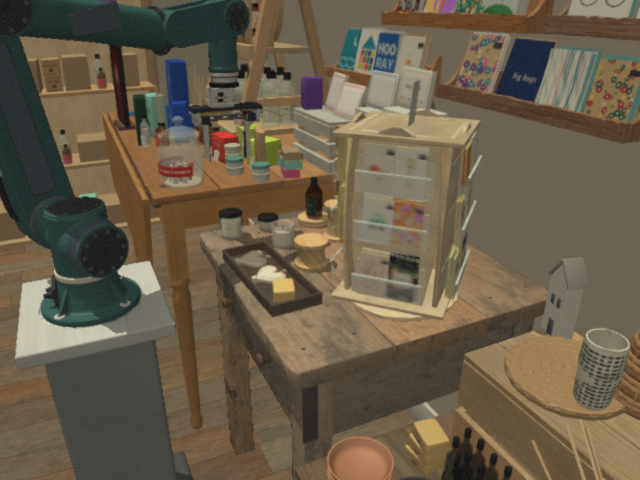

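Request:
drive_tool(
  series=[
    [[-0.004,0.001,0,0.13,0.1,3,100],[-0.008,0.002,0,0.13,0.15,6,100],[-0.008,0.002,0,0.13,0.2,9,100],[-0.008,0.002,0,0.13,0.2,11.5,100],[-0.008,0.002,0,0.14,0.23,14,100],[-0.008,0.002,0,0.14,0.25,16,100],[-0.008,0.002,0,0.14,0.27,17.4,100],[-0.008,0.002,0,0.14,0.27,18.0,100],[-0.008,0.002,0,0.14,0.27,18.1,100],[-0.008,0.002,0,0.14,0.27,18.1,0],[-0.008,0.002,0,0.14,0.27,18.1,0],[-0.008,0.002,0,0.14,0.27,18.1,0],[-0.008,0.002,0,0.14,0.27,18.1,0],[-0.008,0.002,0,0.14,0.27,18.1,0],[-0.008,0.002,0,0.14,0.27,18.1,0]],
  ],
)

```text
time: 12.35
tool_pos: [0.3853, 0.2221, 0.0161]
ee_rot: [-3.142, -0.001, 1.569]
wrist_force: [-2.5, 0.2, 3.2]
width: 0.0627
```

```bash
python3 -c "
from rel import *
rel((.3855,.2218,.18,1.571),(.42,.1,.18,1.9),(.511,-.031,.18,2.356))"
```

```text
t 12.35 pos [0.3853 0.2221 0.0161] rpy [-3.142e+00 -1.000e-03  1.569e+00] F [-2.5  0.2  3.2] w 0.0627 q [ 0.39 -0.05  1.85  0.    1.34  0.4 ]
(0.3855, 0.2218, 0.18, 1.571) -> [-0.    -0.001 -0.002] [ -0.02   0.02 -16.39]
(0.42, 0.1, 0.18, 1.9) -> [ 0.    -0.001 -0.331] [-12.19   3.49 -16.4 ]
(0.511, -0.031, 0.18, 2.356) -> [ 0.    -0.001 -0.787] [-25.28  12.62 -16.41]
```

Request:
drive_tool(
  series=[
    [[0,0,0,0,0,-1,0],[0,0,0,0,0,-3,0],[0,0,0,0,0,-6,0],[0,0,0,0,0,-9,0],[0,0,0,0,0,-12,0],[0,0,0,0,0,-15,0],[0,0,-0.03,-1,0.2,-16.4,0],[0,0,-0.1,-4,1,-16.4,0],[0,0,-0.2,-7,2,-16.4,0],[0,0,-0.3,-10,3,-16.4,0],[0,0,-0.4,-13,4.2,-16.4,0],[0,0,-0.5,-16,6.3,-16.4,0],[0,0,-0.6,-19,8.4,-16.4,0],[0,0,-0.7,-22,10.5,-16.4,0],[0,0,-0.787,-24.3,12,-16.4,0],[0,0,-0.787,-25.28,12.62,-16.4,0],[0,0,-0.787,-25.28,12.62,-16.4,0],[0,0,-0.787,-25.28,12.62,-16.4,0],[0,0,-0.787,-25.28,12.62,-16.4,0]],
  ],
)

```text
time: 14.25
tool_pos: [0.5105, -0.0298, 0.1801]
ee_rot: [3.141, -0.001, 2.357]
wrist_force: [-0.1, -0.8, -2.3]
width: 0.0623
```

```bash
python3 -c "
from rel import *
rel((.511,-.031,.083,2.356))
from look import *
s=snap('scene','scene6');s=snap('top','top6')"
```

```text
t 14.25 pos [ 0.5105 -0.0298  0.1801] rpy [ 3.141e+00 -1.000e-03  2.357e+00] F [-0.1 -0.8 -2.3] w 0.0623 q [-0.17  0.    1.47  0.    1.67 -0.96]
(0.511, -0.031, 0.083, 2.356) -> [ 0.001 -0.001  0.001] [-0.13 -0.06  9.71]
```

View pics/scene6.png

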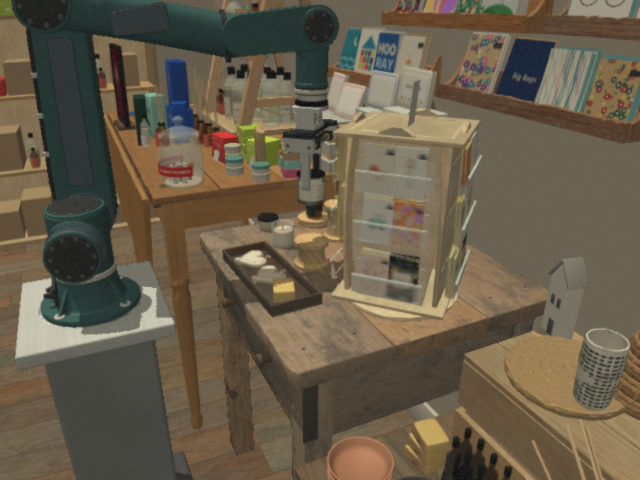

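The jar is held above the middle pedestal. Next I lower it.

Request:
drive_tool(
  series=[
    [[0,0,0,-0.1,-0.06,2,0],[0,0,0,-0.13,-0.06,4,0],[0,0,0,-0.13,-0.06,6,0],[0,0,0,-0.13,-0.06,7.5,0],[0,0,0,-0.13,-0.06,8.5,0],[0,0,0,-0.13,-0.06,9.0,0],[0,0,0,-0.13,-0.06,9.0,0],[0,0,0,-0.13,-0.06,9.2,0],[0,0,0,-0.13,-0.06,9.4,0],[0,0,0,-0.13,-0.06,9.55,0],[0,0,0,-0.13,-0.06,9.65,0],[0,0,0,-0.13,-0.06,9.7,0],[0,0,0,-0.13,-0.06,9.7,0],[0,0,0,-0.13,-0.06,9.7,0]],
  ],
)

```text
time: 15.75
tool_pos: [0.5112, -0.0311, 0.0833]
ee_rot: [3.141, -0.0, 2.357]
wrist_force: [0.1, 0.2, -1.5]
width: 0.0629
```

Request:
drive_tool(
  series=[
    [[0,0,0,0,0,0.05,0],[0,0,0,0,0,0.05,0],[0,0,0,0,0,0.05,70],[0,0,0,0,0,0.05,80],[0,0,0,0,0,0.05,95],[0,0,0,0,0,0.05,95],[0,0,0,0,0,0.05,95],[0,0,0,0,0,0.05,95],[0,0,0,0,0,-1,95],[0,0,0,0,0,-3,95],[0,0,0,0,0,-6,95],[0,0,0,0,0,-9,95],[0,0,0,0,0,-12,95],[0,0,0,0,0,-12,95]],
  ],
)

```text
time: 17.15
tool_pos: [0.5139, -0.0317, 0.2096]
ee_rot: [3.134, 0.009, 2.357]
wrist_force: [0.2, -0.9, 0.9]
width: 0.0892
```

```bash
python3 -c "
from rel import *
rel((.45,.1,.2,1.85),(.4948,.2284,.16,1.571))
from look import *
s=snap('scene','scene7');t=snap('top','top7')
cv2.imwrite('pics/z7.png',cv2.resize(s['img'][120:300,200:420],None,fx=3,fy=3))"
```

```text
t 17.15 pos [ 0.5139 -0.0317  0.2096] rpy [3.134 0.009 2.357] F [ 0.2 -0.9  0.9] w 0.0892 q [-0.17 -0.    1.42  0.    1.72 -0.96]
(0.45, 0.1, 0.2, 1.85) -> [0.009 0.007 0.507] [13.83  4.8   0.88]
(0.4948, 0.2284, 0.16, 1.571) -> [0.01  0.005 0.786] [19.76 17.03  4.92]
```

View pics/z7.png

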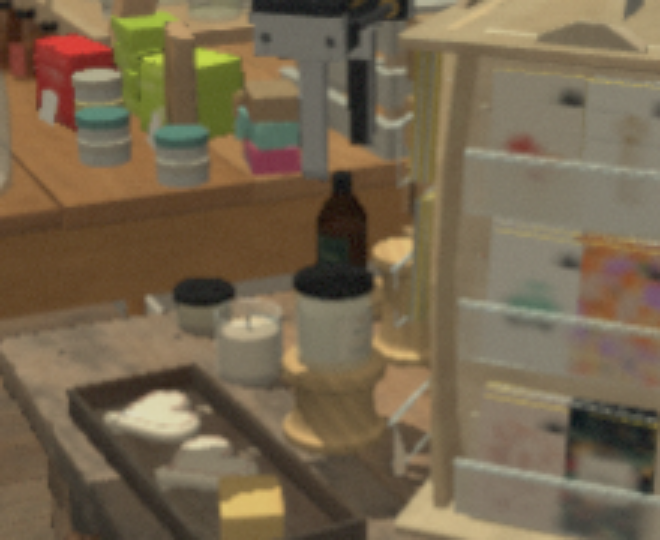

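Request:
drive_tool(
  series=[
    [[0,0,0.1,4,1.4,0.3,100],[0,0,0.2,8,2.8,0.6,100],[0,0,0.35,11.5,4.2,0.8,100],[0,0,0.5,13.8,6,1,100],[0,0,0.6,15.5,9,2,100],[0.01,0.005,0.7,17.5,12.5,3,100],[0.01,0.005,0.786,19,15.5,4,100],[0.01,0.005,0.786,19.76,17.03,4.9,100],[0.01,0.005,0.786,19.76,17.03,4.9,100],[0.01,0.005,0.786,19.76,17.03,4.9,100],[0.01,0.005,0.786,19.76,17.03,4.9,100],[0.01,0.005,0.786,19.76,17.03,4.9,100]],
  ],
)

```text
time: 18.45
tool_pos: [0.4924, 0.2277, 0.1563]
ee_rot: [-3.135, -0.002, 1.57]
wrist_force: [-0.2, -0.9, -0.1]
width: 0.0943
```

```bash
python3 -c "
from rel import *
rel((.4948,.2284,.009,1.571))
from look import *
s=snap('scene','scene8')
cv2.imwrite('pics/z8.png',cv2.resize(s['img'][60:300,160:420],None,fx=2.4,fy=2.4))"
```

```text
t 18.45 pos [0.4924 0.2277 0.1563] rpy [-3.135e+00 -2.000e-03  1.570e+00] F [-0.2 -0.9 -0.1] w 0.0943 q [0.33 0.08 1.43 0.   1.63 0.33]
(0.4948, 0.2284, 0.009, 1.571) -> [-0.007 -0.002 -0.001] [ 0.05  0.34 14.73]
```

View pics/z8.png

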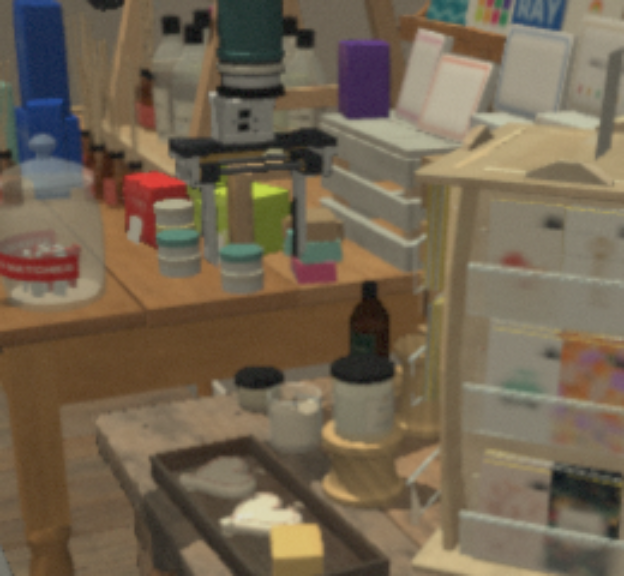

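Request:
drive_tool(
  series=[
    [[-0.004,-0.001,0,0.02,0.15,2.5,100],[-0.007,-0.002,0,0.05,0.25,5,100],[-0.007,-0.002,0,0.05,0.3,7.5,100],[-0.007,-0.002,0,0.05,0.34,10,100],[-0.007,-0.002,0,0.05,0.34,12,100],[-0.007,-0.002,0,0.05,0.34,13.5,100],[-0.007,-0.002,0,0.05,0.34,14.3,100],[-0.007,-0.002,0,0.05,0.34,14.3,100],[-0.007,-0.002,0,0.05,0.34,14.3,0],[-0.007,-0.002,0,0.05,0.34,14.3,0],[-0.007,-0.002,0,0.05,0.34,14.3,0],[-0.007,-0.002,0,0.05,0.34,14.3,0],[-0.007,-0.002,0,0.05,0.34,14.3,0],[-0.007,-0.002,0,0.05,0.34,14.3,0]],
  ],
)

```text
time: 19.9
tool_pos: [0.4946, 0.2287, 0.0136]
ee_rot: [-3.141, 0.0, 1.57]
wrist_force: [-1.0, -0.4, 2.5]
width: 0.0555
```

```bash
python3 -c "
from rel import *
rel((.4948,.2284,.18,1.571),(.5,.093,.2,2.5),(.6455,.0927,.2,3.1415))"
```

```text
t 19.90 pos [0.4946 0.2287 0.0136] rpy [-3.141  0.     1.57 ] F [-1.  -0.4  2.5] w 0.0555 q [ 0.33  0.17  1.62 -0.    1.35  0.33]
(0.4948, 0.2284, 0.18, 1.571) -> [-0.     0.    -0.001] [ -0.03   0.02 -16.64]
(0.5, 0.093, 0.2, 2.5) -> [-0.   -0.   -0.93] [-13.57   0.55 -18.64]
(0.6455, 0.0927, 0.2, 3.1415) -> [-0.    -0.    -1.571] [-13.59  15.1  -18.64]
```

Request:
drive_tool(
  series=[
    [[0,0,0,0,0,-0.3,0],[0,0,0,0,0,-0.8,0],[0,0,0,0,0,-1,0],[0,0,0,0,0,-1,0]],
  ],
)

```text
time: 20.3
tool_pos: [0.4951, 0.2288, 0.0242]
ee_rot: [3.141, -0.0, 1.57]
wrist_force: [0.1, 0.2, -1.0]
width: 0.0553
```

```bash
python3 -c "
from look import *
s=snap('scene','scene9')
cv2.imwrite('pics/z9.png',cv2.resize(s['img'][120:260,200:360],None,fx=5,fy=4.2))"
```

```text
(no output)
```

View pics/z9.png

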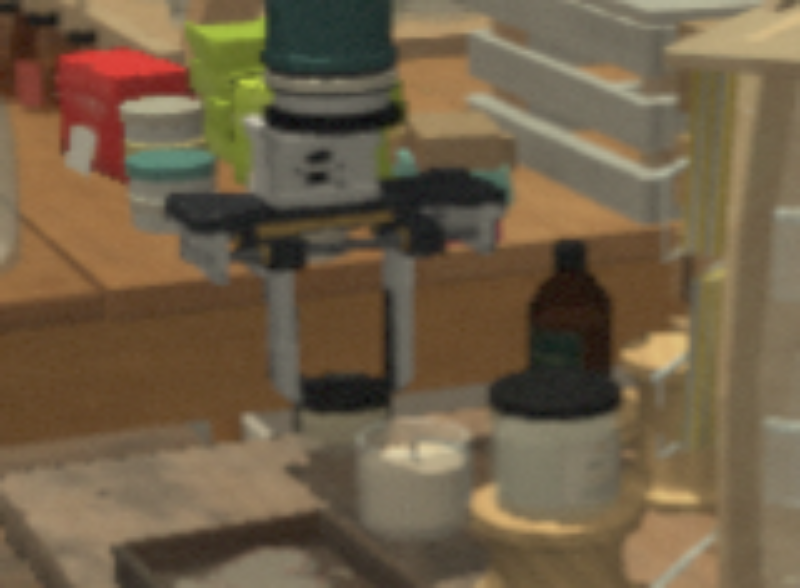

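The jar is lifted and level, held by its lid (z9 at about (347,390)), and the wrist carries about 1 N more. Next I carry it over.

Request:
drive_tool(
  series=[
    [[0,0,0,0,0,-1,0],[0,0,0,0,0,-3,0],[0,0,0,0,0,-6,0],[0,0,0,0,0,-9,0],[0,0,0,0,0,-12,0],[0,0,0,0,0,-15,0],[0,0,-0.05,-1,0,-17,0],[0,0,-0.15,-3.5,0.1,-17.6,0],[0,0,-0.28,-6,0.2,-17.6,0],[0,0,-0.41,-8.5,0.3,-17.6,0],[0,0,-0.54,-11,0.4,-17.6,0],[0,0,-0.67,-13,0.7,-17.6,0],[0,0,-0.8,-13.6,2.5,-17.6,0],[0,0,-0.93,-13.6,4.5,-17.6,0],[0,0,-1.06,-13.6,6,-17.6,0],[0,0,-1.2,-13.6,7,-17.6,0],[0,0,-1.33,-13.6,8,-17.6,0],[0,0,-1.46,-13.6,8.5,-17.6,0],[0,0,-1.571,-13.6,9,-17.6,0],[0,0,-1.571,-13.6,9,-17.6,0]],
  ],
)

```text
time: 22.35
tool_pos: [0.5851, 0.0926, 0.2002]
ee_rot: [-3.142, 0.0, 3.141]
wrist_force: [0.4, -0.1, -1.5]
width: 0.0556
```

```bash
python3 -c "
from rel import *
rel((.6455,.0927,.2,3.1415))
from look import *
s=snap('scene','scene10');s=snap('top','top10')"
```

```text
t 22.35 pos [0.5851 0.0926 0.2002] rpy [-3.142  0.     3.141] F [ 0.4 -0.1 -1.5] w 0.0556 q [ 0.06  0.18  1.24 -0.    1.73 -1.51]
(0.6455, 0.0927, 0.2, 3.1415) -> [-0.     0.    -0.001] [-6.04  0.02  0.02]
```

View pics/top10.png

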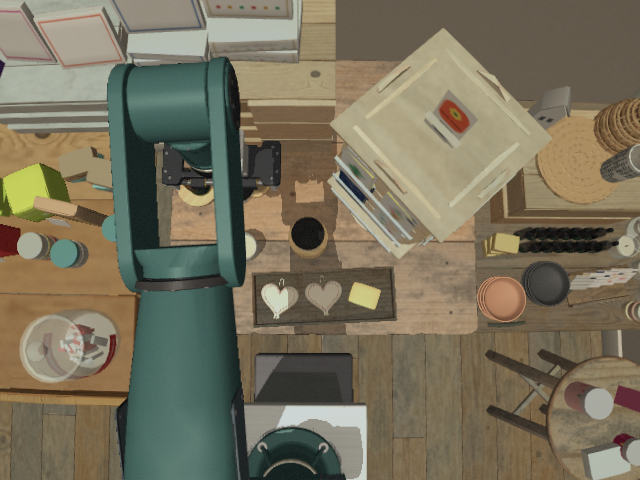

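Request:
drive_tool(
  series=[
    [[0,0,0,-2,0,0,0],[0,0,0,-4,0,0,0],[0,0,0,-5.4,0,0,0],[0,0,0,-5.9,0.02,0,0],[0,0,0,-5.9,0.02,0,0],[0,0,0,-5.9,0.02,0,0],[0,0,0,-5.9,0.02,2,0],[0,0,0,-5.9,0.02,4,0],[0,0,0,-5.9,0.02,6,0],[0,0,0,-5.9,0.02,7.3,0],[0,0,0,-5.9,0.02,7.8,0],[0,0,0,-5.9,0.02,7.8,0],[0,0,0,-5.9,0.02,7.8,0]],
  ],
)

```text
time: 23.75
tool_pos: [0.6441, 0.0928, 0.1235]
ee_rot: [3.141, 0.002, 3.139]
wrist_force: [0.2, -0.6, -1.2]
width: 0.0551
```

```bash
python3 -c "
from rel import *
rel((.6442,.0927,.1126,3.1415))
from look import *
s=snap('scene','scene11');s=snap('top','top11')
s=dict(np.load('/tmp/scene11.npz'));cv2.imwrite('pics/z11.png',cv2.resize(s['img'][100:260,240:360],None,fx=4.5,fy=3.7))"
```

```text
t 23.75 pos [0.6441 0.0928 0.1235] rpy [3.141e+00 2.000e-03 3.139e+00] F [ 0.2 -0.6 -1.2] w 0.0551 q [ 0.06  0.33  1.21  0.    1.61 -1.51]
(0.6442, 0.0927, 0.1126, 3.1415) -> [ 0.     0.002 -0.003] [-0.01 -0.01  1.09]
```

View pics/z11.png

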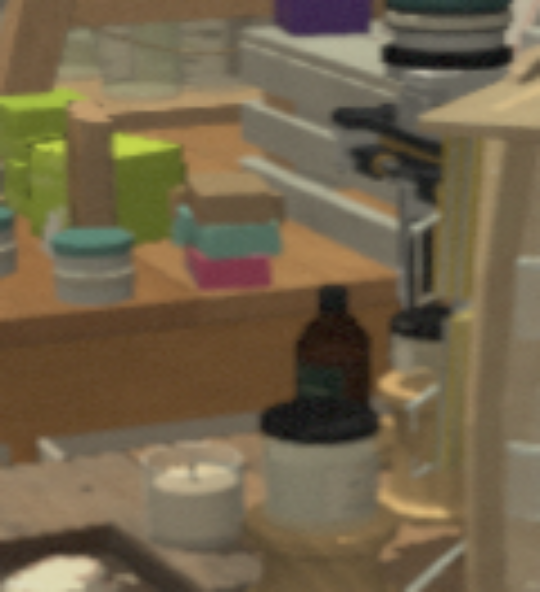

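View pics/top11.png

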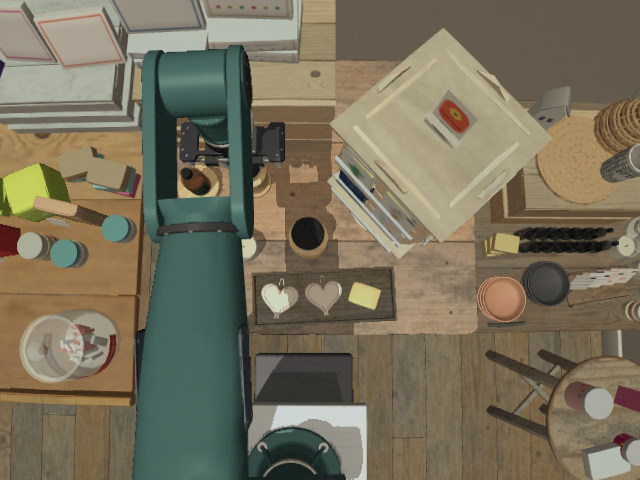

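Request:
drive_tool(
  series=[
    [[0,0,0,0,0,0.3,0],[0,0,0,0,0,0.5,0],[0,0,0,0,0,0.7,0],[0,0,0,0,0,0.85,0],[0,0,0,0,0,0.95,0],[0,0,0,0,0,1.03,0],[0,0,0,0,0,1.08,0],[0,0,0,0,0,1.1,0],[0,0,0,0,0,1.1,0],[0,0,0,0,0,1.1,0]],
  ],
)

```text
time: 24.85
tool_pos: [0.6445, 0.0927, 0.1129]
ee_rot: [3.141, 0.003, 3.139]
wrist_force: [-0.7, -0.0, -0.9]
width: 0.0557
```

Request:
drive_tool(
  series=[
    [[0,0,0,0,0,0.05,0],[0,0,0,0,0,0.06,0],[0,0,0,0,0,0.06,0]],
  ],
)

```text
time: 25.15
tool_pos: [0.6446, 0.0928, 0.1127]
ee_rot: [3.141, 0.004, 3.139]
wrist_force: [-0.0, 0.7, 0.3]
width: 0.055
```

Request:
drive_tool(
  series=[
    [[0,0,0,0,0,0,65],[0,0,0,0,0,0,75],[0,0,0,0,0,0,90],[0,0,0,0,0,0,90],[0,0,0,0,0,0,90],[0,0,0,0,0,0,90],[0,0,0,0,0,-1,90],[0,0,0,0,0,-3,90],[0,0,0,0,0,-6,90],[0,0,0,0,0,-9,90],[0,0,0,2,0,-12,90],[0,0,0,6,0,-14,90],[0,0,0,10,0,-15,90],[0,0,0,14,0,-15,90],[0,0,0,18,0,-15,90],[0,0,0,22,0,-15,90],[0,0,0,25,0,-15,90],[0,0,0,25,0,-15,90]],
  ],
)

```text
time: 26.95
tool_pos: [0.3918, 0.0937, 0.2641]
ee_rot: [3.141, 0.008, 3.14]
wrist_force: [-0.1, -0.3, -1.0]
width: 0.0846
```

```bash
python3 -c "
from rel import *
rel((.35,-.2,.3,3.1415))"
```

```text
t 26.95 pos [0.3918 0.0937 0.2641] rpy [3.141 0.008 3.14 ] F [-0.1 -0.3 -1. ] w 0.0846 q [ 0.09 -0.25  1.53  0.    1.86 -1.48]
(0.35, -0.2, 0.3, 3.1415) -> [ 0.001  0.008 -0.002] [  4.09 -29.37  -3.65]
```

Request:
drive_tool(
  series=[
    [[0,0,0,1,-4,-1,90],[0,0,0,2,-8,-2,90],[0,0,0,3,-12,-3,90],[0,0,0,4,-16,-3.6,90],[0,0,0,5,-20,-3.6,90],[0,0,0,5.5,-24,-3.6,90],[0,0,0,6,-27,-3.6,90],[0,0,0,6,-30,-3.6,90],[0,0,0,6,-30,-3.6,90],[0,0,0,6,-30,-3.6,90],[0,0,0,6,-30,-3.6,90]],
  ],
)

```text
time: 28.05
tool_pos: [0.3313, -0.2058, 0.2997]
ee_rot: [3.141, 0.008, 3.14]
wrist_force: [0.3, 0.2, 0.0]
width: 0.085
```

```bash
python3 -c "
from meas import *
s=snap('top','top12'); snap('scene','scene12')
K,d,R,t=cal(s)
print(proj(s,[[.629,.2165,.14],[.644,.093,.14],[.511,-.031,.14],[.494,.11,.06],[.391,-.152,.031]]).round(1).tolist())
cv2.imwrite('pics/z12.png',cv2.resize(s['img'][130:340,150:420],None,fx=2.9,fy=2.9,interpolation=cv2.INTER_CUBIC))"
```

```text
[[183.3, 173.3], [245.1, 166.0], [306.8, 232.5], [241.2, 245.2], [364.0, 294.8]]
```

View pics/z12.png

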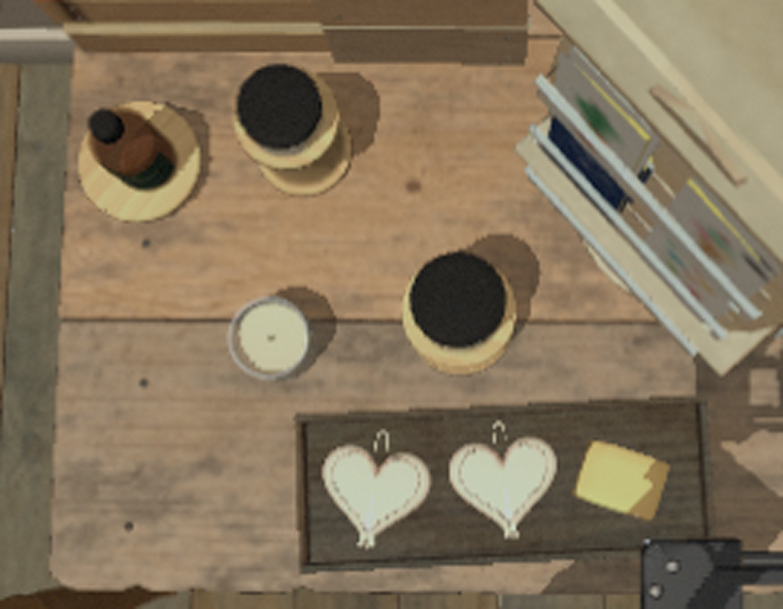

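View pics/scene12.png

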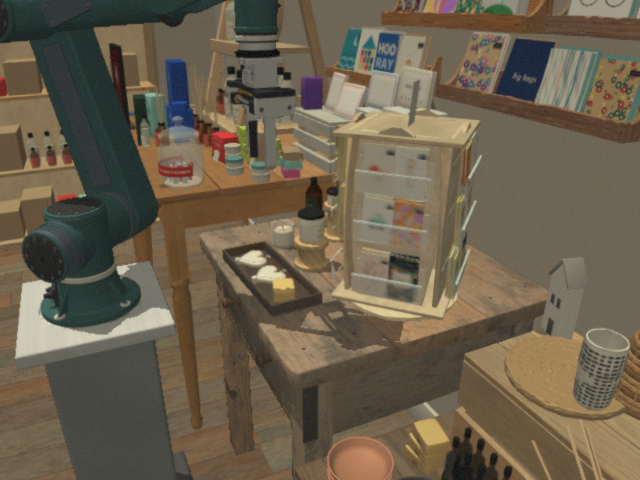

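```bash
python3 -c "
from meas import *
s=dict(np.load('/tmp/top12.npz'))
meas(s,dict(squat=(246,167),tall=(308,233),candle=(243,246),carton=(364,296)))
print('cap',ray(s,[[150+106/2.9-.3,130+126/2.9-.3]],.14))
W=cloud(s);print(W[173,186].round(4),W[174,187].round(4))
"
```

```text
squat z 0.1397 mec 0.6433 0.0925 d 0.0610 fit [0.6435 0.0924] d 0.0583
tall z 0.1400 mec 0.5093 -0.032 d 0.0652 fit [ 0.5094 -0.0321] d 0.0631
candle z 0.0438 mec 0.4934 0.1104 d 0.0537 fit [0.4938 0.1104] d 0.0507
carton z 0.0296 mec 0.3912 -0.1521 d 0.0727 fit [ 0.3913 -0.1521] d 0.0594
cap [[0.62934021 0.21048723 0.14      ]]
[0.6286 0.2099 0.1438] [0.6275 0.2088 0.1404]
```

```bash
python3 -c "
from meas import *
for n,(x0,x1,y0,y1),z in(('top12',(170,215,155,200),.14),('top4',(170,215,160,205),.14),('top0',(430,465,290,320),.12)):
    s=dict(np.load(f'/tmp/{n}.npz')); 
    W=cloud(s)[y0:y1,x0:x1]; sub=s['img'][y0:y1,x0:x1].astype(int)
    m=(W[...,2]>z-.016)&(W[...,2]<z+.02)&(sub.max(2)<75)&(s['depth'][y0:y1,x0:x1]>0)
    P=W[m];print(n,m.sum(),P.mean(0).round(4),np.ptp(P,0).round(3))
    v,u=np.nonzero(m);print(u.min()+x0,u.max()+x0,v.min()+y0,v.max()+y0,u.mean()+x0,v.mean()+y0,ray(s,[[u.mean()+x0,v.mean()+y0]],z-.003))
    b=(W[...,2]>z-.1+.0)&(W[...,2]<z-.035);Q=W[b];print('body pts',Q.min(0).round(3),Q.max(0).round(3))
s=dict(np.load('/tmp/top12.npz'));cv2.imwrite('pics/z13.png',cv2.resize(s['img'][155:210,165:235],None,fx=10,fy=10,interpolation=cv2.INTER_CUBIC))
s=dict(np.load('/tmp/scene12.npz'));cv2.imwrite('pics/z14.png',cv2.resize(s['img'][170:270,270:350],None,fx=6,fy=6,interpolation=cv2.INTER_CUBIC))
"
```

```text
top12 108 [0.6299 0.2112 0.1372] [0.019 0.02  0.02 ]
181 192 168 179 186.30555555555554 173.25 [[0.62994687 0.2112786  0.137     ]]
body pts [0.607 0.187 0.041] [0.654 0.235 0.105]
top4 73 [0.6277 0.2088 0.1356] [0.018 0.017 0.018]
182 192 169 179 187.67123287671234 174.53424657534248 [[0.62729629 0.2083794  0.137     ]]
body pts [0.607 0.186 0.04 ] [0.653 0.235 0.105]
top0 109 [ 0.3691 -0.316   0.118 ] [0.02  0.021 0.018]
446 457 301 311 451.55045871559633 306.04587155963304 [[ 0.36902425 -0.31633791  0.117     ]]
body pts [ 0.344 -0.341  0.02 ] [ 0.391 -0.293  0.085]
```

View pics/z13.png

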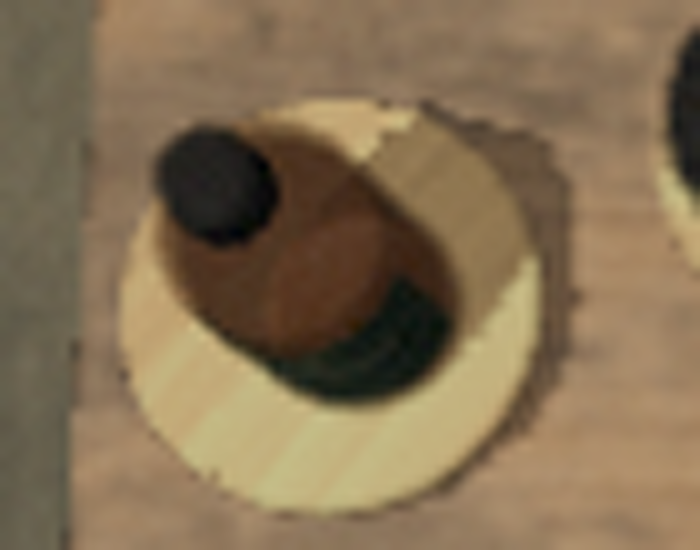

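View pics/z14.png

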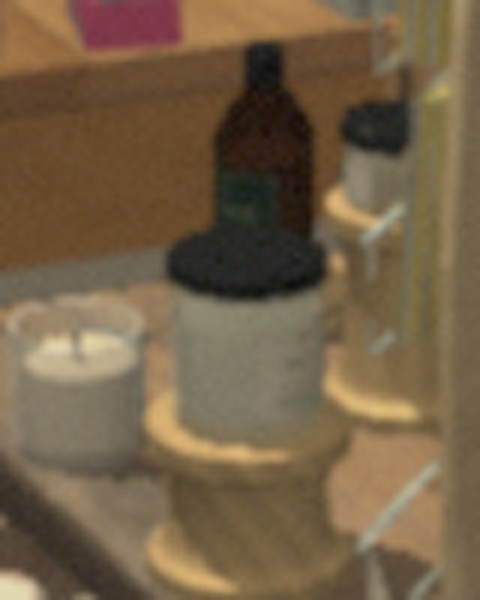

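The bottle is about 6–9 mm off centre, within the 15 mm limit and upright. Both jars are within about 3 mm. Nothing else moved and the arm is clear, so I'm handing in.

```bash
python3 -c "
from bench import robot
print(robot.close_job(), robot.get_obs()['time'])"
```

```text
the job is handed in; nothing more can be done
the job is handed in; nothing more can be done
```

I put the bottle on the low pedestal, the taller jar on the middle one and the squat jar on the tall one, then moved the arm clear and handed in at about 28 s. The hand-in reports no verdict. The last top picture showed:

| Object | Offset from pedestal centre | Top height |
|---|---|---|
| Taller jar | about 2 mm | 140.0 mm |
| Squat jar | about 3 mm | 139.7 mm |
| Bottle | about 9 mm from the depth points, about 6 mm from its foot outline | about 140 mm (cap) |

- **Upright:** all three stand upright in the pictures. The contact forces I read at release were small.
- **Left alone:** the open candle and the carton measured within about 1 mm of where they started.
- **Bottle position:** the bottle ended about 5 mm from where I released it. I had aimed it about 6 mm short of the pedestal's centre to keep the gripper off the furniture behind. It is inside the 15 mm limit, so I left it rather than risk another grasp in that tight corner.
- **Unexplained reading:** gripping the squat jar showed a width of 55.5 mm, although its lid is 59 mm across. It lifted level and was set down without trouble.

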